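# Index a stop-blade roller lane one place

## Robot

A 7-joint arm with a two-finger parallel gripper is mounted at the origin on the work surface; the furniture and walls round the work are solid. World frame = base frame: x ahead of the robot, y to its left, z up, the work surface at z = 0. Lengths are in m, angles in rad, forces in N, time in s.
With the tool pointing down it reaches from about 0.375 to 0.925 m from the base axis. Payload 3.1 kg.
Tool frame: the origin (TCP) lies at the centre of the arm's flange, where the gripper is bolted on; the fingertips stand 173 mm ahead of it and the grasp point (between the pads) lies 155 mm ahead of it; z points along the fingers, y is the direction in which the jaws open and shut (so a half turn about z gives the same grasp; the last joint's range is limited). The gripper opens to 85 mm and grips with 20 to 120 N. Pads are 22 mm wide; open, the fingers measure 114 mm over their backs; the gripper's body (76 mm by 85 mm) begins 54 mm behind the grasp point. The pads swing forward as they close: fully open they stand 13 mm farther back than shut.
Start: joints at [-1.207, 0.383, 0.044, 1.598, -0.018, 1.161, -0.05], TCP at [0.29, 0.582, 0.405] pointing down, gripper open.
Joint ranges: [-2.61, 2.61], [-0.41, 2.15], [-1.48, 1.57], [0, 2.5], [-1.57, 4.71], [0.05, 1.97], [-2.85, 2.85]. Speed limits (rad/s): [2.79, 2.79, 3.14, 3.14, 3.14, 3.14, 3.14].

## Interface

Orientations are given as a 3x3 rotation matrix whose columns are the frame's x, y, z axes.
In Python, from cell import * gives the robot as it stands.
- The arm moves only by the shell command python3 -m jog 'ROWS' [OPENING] [FORCE]. ROWS is JSON, a list that holds one entry, the list of rows, each a list of 4 numbers: the shift along the world's x, y, z in mm, then the turn about the world's z in degrees. A call has 1 to 5 rows; each row is the pose to reach, as a shift and turn from the pose commanded when the call began; what a row does not reach only later rows make up. A row lasts 1/10 s, in which the tool goes at most 50 mm and 8.59 degrees, less where a joint would pass 70% of its speed; a pose out of reach is approached as far as the arm can. A call with a gripper value outside its range is refused whole. OPENING is the closure in counts, from 0 (fully open) to 255 (shut), set as the call begins (- or left out, the last holds). The fingers move at their own pace and stop on an object; FORCE is the grip in N (left out, the last holds). Time passes only in rows, so rows that repeat a pose let the fingers close. It gives the time, the measured TCP pose, the force and the opening at its end, in the units of the state.
- observe(): the state, without advancing time (a new reading comes with each control period).
- get_image(name): name is "scene" or "top" or "wrist"; returns (picture, depth): 420x560x3 uint8, red, green, blue; 420x560 float32, m along the optical axis (not along the pixel's ray), 0 where there is no reading.
- get_calibration(name): a dict with "fx", "fy", "cx", "cy" (pixels), "k1" (the pictures are not rectified: a ray, as slopes to the right and down, at radius r is drawn at 1 + k1 r^2 times it, then the intrinsics apply), "xyz" and "attitude" of the camera in the world; the wrist camera has in their place "hand_eye" (4x4, takes a point from camera to tool coordinates, whose origin is the TCP and whose axes are the flange's). Camera axes: x right, y down, z forward; pixel columns grow to the right and rows downward; lengths in m; the calibration is good to about 2 mm. A picture is of the moment at which its call begins: read the wrist's pose just before it. get_calibration takes no time and is no camera call.
- close_job(): hands the job in, once; it reports no verdict.
Trained networks look in the newest picture that a camera, given by its name, has taken for a name from the list of things; names that differ only in an ending like _2 or _b are one class to them, and where a whole thing is asked for, a point or a joint stands for the part that bears it (a point fixed in the world has none). Each returns a list of dicts, best first, with "p" (0 to 1); they miss things now and then, are a little off and sometimes report something else, mostly with a low value. They report only what shows in the picture. A call takes as long as a camera call.
- find_in(camera, target): "rect" ([left, top, right, bottom] in pixels, round what is visible of it).
The state is a dict: "time_s": time; "qpos": joint angles; "qvel": joint speeds; "tau": joint torques, N m; "eef_pos": TCP position; "tcp_rot": TCP orientation; "force": force on the tool from outside, world axes, zero at the start; "wrist_torque": the same for the moment, N m; "opening": finger opening in m.
Only numpy, scipy, OpenCV 4.12 (cv2) and the standard library are available. Lean on these libraries where they do the work, as an engineer would, in place of code of your own. Each camera call takes 0.05 s, during which the arm holds its last target.

## Task

Move the three cartons on the roller lane one place down with the drop stops. Press the front pad (the lowest on the slope) fully down with the fingertips and hold it until its carton has rolled clear to the end bumper, then let the pad spring back up; do the same with the middle pad and then the rear pad, so that each carton rolls on to the place just emptied and is caught by the raised blade there. Do not touch or lift the cartons, keep only one stop down at a time, and leave the other things on the bench alone.

Things in the scene. Friction and masses are not known exactly. Their poses are not given: they have to be found in the camera images.
- lane: Gravity roller lane across the bench, fixed; aluminium rails 546 mm long, 136 mm apart inside, 12 mm above the steel rollers. Origin: on the bench under its middle; x across it, away from the push pads (pads at x = -115 mm, robot's side); y uphill; z up. Bed slopes 0.105 rad: roller tops 125 mm high at y = 0, lower towards -y, where an end stop with a rubber bumper closes the take-off end.
- front_stop (a joint): Travel of the front drop stop (lowest on the slope; steel blade across the lane at lane y = -153 mm): 0 = up, blade 16 mm above the rollers, blocking; 0.024 m = pad fully down, blade 8 mm below them. Pad, rod and blade are one part sliding square to the bed. A spring lifts it: 2 N at the top, 6 to 7 N fully down; let go, it rises by itself, and would jam under a carton still above it.
- front_pad (a point): Centre of the top of the front stop's push pad: flat, round, black, 36 mm across, on a rod with a coil spring, beside the rail on the robot's side. The point moves with the pad; down is along the bed's normal (0.105 rad off vertical, moving slightly uphill as it sinks).
- middle_stop (a joint): Travel of the middle drop stop (second; steel blade across the lane at lane y = -42 mm): 0 = up, blade 16 mm above the rollers, blocking; 0.024 m = pad fully down, blade 8 mm below them. Pad, rod and blade are one part sliding square to the bed. A spring lifts it: 2 N at the top, 6 to 7 N fully down; let go, it rises by itself, and would jam under a carton still above it.
- middle_pad (a point): Centre of the top of the middle stop's push pad: flat, round, black, 36 mm across, on a rod with a coil spring, beside the rail on the robot's side. The point moves with the pad; down is along the bed's normal (0.105 rad off vertical, moving slightly uphill as it sinks).
- rear_stop (a joint): Travel of the rear drop stop (highest; steel blade across the lane at lane y = 70 mm): 0 = up, blade 16 mm above the rollers, blocking; 0.024 m = pad fully down, blade 8 mm below them. Pad, rod and blade are one part sliding square to the bed. A spring lifts it: 2 N at the top, 6 to 7 N fully down; let go, it rises by itself, and would jam under a carton still above it.
- rear_pad (a point): Centre of the top of the rear stop's push pad: flat, round, black, 36 mm across, on a rod with a coil spring, beside the rail on the robot's side. The point moves with the pad; down is along the bed's normal (0.105 rad off vertical, moving slightly uphill as it sinks).
- carton_1: Brown carton, 85 mm along the lane, 122 across, 51 high, about 0.45 kg, at first against the front stop's blade. Origin: centre of its underside; x uphill, y across the lane. With its blade down it rolls by itself to its next place, about 110 mm on, in about 1 s. In the lane's frame its origin rests at y = -109 mm at first and y = -218 mm one place on; its trailing edge is 43 mm uphill of its origin.
- carton_2: Brown carton, 85 mm along the lane, 122 across, 51 high, about 0.45 kg, at first against the middle stop's blade. Origin: centre of its underside; x uphill, y across the lane. With its blade down it rolls by itself to its next place, about 110 mm on, in about 1 s. In the lane's frame its origin rests at y = 2 mm at first and y = -109 mm one place on; its trailing edge is 43 mm uphill of its origin.
- carton_3: Brown carton, 85 mm along the lane, 122 across, 51 high, about 0.45 kg, at first against the rear stop's blade. Origin: centre of its underside; x uphill, y across the lane. With its blade down it rolls by itself to its next place, about 110 mm on, in about 1 s. In the lane's frame its origin rests at y = 114 mm at first and y = 2 mm one place on; its trailing edge is 43 mm uphill of its origin.
- tape_roll: Roll of brown packing tape lying flat, 112 mm across, 48 high. Origin: on the bench under its middle. Leave it alone.
- glue_stick: Glue stick standing upright, 29 mm across, 92 high. Origin: on the bench under its middle. Leave it alone.
- stapler: Desk stapler, 135x34x51 mm. Origin: on the bench under its middle. Leave it alone.
- marker: Marker pen lying down, 135 mm long, 16 thick. Origin: on the bench under its middle. Leave it alone.
- mug: Spotted mug, 82 mm across, 91 high. Origin: on the bench under its middle. Leave it alone.
- tape_measure: Tape measure, 64x75x37 mm. Origin: on the bench under its middle. Leave it alone.

How it is judged:
On the way, in this order (a step that is already met when the one before it is completed fails the run):
1. the front pad is fully down, the other two up (value of joint front_stop above 0.02 m and value of joint each of middle_stop, rear_stop below 0.003 m), for 0.1 s.
2. carton_1 has rolled to the take-off end, the later cartons still wait, and every blade is back up (y of carton_1 in the frame of lane between -0.2303 and -0.2063 m and y of carton_2 in the frame of lane between -0.0095 and 0.0145 m and y of carton_3 in the frame of lane between 0.1018 and 0.1258 m and value of joint each of front_stop, middle_stop, rear_stop below 0.003 m), for 0.2 s.
3. the middle pad is fully down, the other two up (value of joint middle_stop above 0.02 m and value of joint each of front_stop, rear_stop below 0.003 m), for 0.1 s.
4. carton_2 has rolled to the front stop, the later cartons still wait, and every blade is back up (y of carton_1 in the frame of lane between -0.2303 and -0.2063 m and y of carton_2 in the frame of lane between -0.1209 and -0.0969 m and y of carton_3 in the frame of lane between 0.1018 and 0.1258 m and value of joint each of front_stop, middle_stop, rear_stop below 0.003 m), for 0.2 s.
5. the rear pad is fully down, the other two up (value of joint rear_stop above 0.02 m and value of joint each of front_stop, middle_stop below 0.003 m), for 0.1 s.
At the end, for the whole second after the job is handed in: carton_1 lies against the end bumper, carton_2 at the front blade and carton_3 at the middle blade, each within 12 mm of its resting place along the lane, flat on the rollers, square in the lane within about 0.2 rad and at rest; all three pads are back up (within 3 mm) (y of carton_1 in the frame of lane between -0.2303 and -0.2063 m and y of carton_2 in the frame of lane between -0.1209 and -0.0969 m and y of carton_3 in the frame of lane between -0.0095 and 0.0145 m and value of joint each of front_stop, middle_stop, rear_stop below 0.003 m and linear speed of each of carton_1, carton_2, carton_3 below 0.02 m/s and angle between the z axis of each of carton_1, carton_2, carton_3 and the z axis of lane, either way round below 0.16 rad and angle between the y axis of each of carton_1, carton_2, carton_3 and the x axis of lane, either way round below 0.2 rad and z of each of carton_1, carton_2, carton_3 in the frame of lane below 0.155 m); the robot touches nothing.
It fails at once if the robot touches a carton (contact force between any of the fingers, the arm and carton_1 above 0.5 N or contact force between any of the fingers, the arm and carton_2 above 0.5 N or contact force between any of the fingers, the arm and carton_3 above 0.5 N).
It fails at once if a carton is lifted off the lane or tipped (angle between any of carton_1, carton_2, carton_3's own z axis and vertical above 0.3 rad or z of any of carton_1, carton_2, carton_3 in the frame of lane above 0.165 m).
It fails at once if two stops are pushed down at once (more than 8 mm each) (value of joint each of front_stop, middle_stop above 0.008 m or value of joint each of middle_stop, rear_stop above 0.008 m or value of joint each of front_stop, rear_stop above 0.008 m).
It fails at once if carton_2 runs past the front stop or carton_3 past the middle stop (y of carton_2 in the frame of lane below -0.1289 m or y of carton_3 in the frame of lane below -0.0175 m).
It fails at once if another thing on the bench is moved more than 3 cm (distance of any of tape_roll, glue_stick, stapler, marker, mug, tape_measure from where it was at the start of the episode above 0.03 m).
It also fails if it takes over 51 s, if anything falls off the work surface, if the arm or the gripper's body presses on something with over 40 N, if the wrist force passes 120 N, or if a joint passes its speed limit or range.

## Working session

There is one attempt and no reset: what is moved stays moved. The work goes in short steps, Python scripts to look and compute and a shell command to move; the robot and the scene stay as the last step left them, time stands still between calls to the robot, and variables do not carry over. Pictures are saved under pics/ and viewed, and the job is handed in when it is done.

```bash
mkdir -p pics; ls; cat > h.py <<'E'
from cell import *
import numpy as np, cv2
def grab(cam,fn):
    s=observe(); im,d=get_image(cam); cv2.imwrite('pics/'+fn,im[:,:,::-1]); return s,im,d
def campose(cam,s=None):
    c=get_calibration(cam)
    if 'hand_eye' in c:
        T=np.eye(4);T[:3,:3]=s['tcp_rot'];T[:3,3]=s['eef_pos'];return c,T@np.array(c['hand_eye'])
    T=np.eye(4);T[:3,:3]=np.array(c['attitude']);T[:3,3]=c['xyz'];return c,T
def world(cam,u,v,z,s=None):
    c,T=campose(cam,s)
    K=np.array([[c['fx'],0,c['cx']],[0,c['fy'],c['cy']],[0,0,1]])
    p=cv2.undistortPoints(np.array([[[u,v]]],float),K,np.array([c['k1'],0,0,0]))[0,0]
    return (T@np.array([p[0]*z,p[1]*z,z,1]))[:3]
def proj(cam,P,s=None):
    c,T=campose(cam,s)
    q=np.linalg.inv(T)@np.append(P,1); x,y=q[:2]/q[2]; f=1+c['k1']*(x*x+y*y)
    return c['fx']*x*f+c['cx'],c['fy']*y*f+c['cy'],q[2]
E
python3 - <<'E'
from h import *
print(get_calibration('top'));print(get_calibration('scene'));print(get_calibration('wrist'))
for c in ['top','scene']:
    s,im,d=grab(c,c+'0.png')
    for n in ['front_pad','carton_1','lane'] if c=='top' else ['front_pad']:
        for r in find_in(c,n): print(c,n,np.round(r['rect']),r['p'])
s=observe();print(s['time_s'],s['eef_pos'],s['tcp_rot'],s['force'],s['opening'])
E
```

```text
pics
{'fx': 523.3456024574664, 'fy': 523.3456024574664, 'cx': 269.91802867325265, 'cy': 198.22210449054785, 'k1': -0.14031502376486238, 'xyz': array([0.11668907, 0.01703852, 1.82367531]), 'attitude': array([[-0.02214921, -0.97309538,  0.22933556],
       [-0.99975063,  0.02090597, -0.00784957],
       [ 0.0028439 , -0.22945223, -0.97331577]])}
{'fx': 470.55037070579857, 'fy': 470.55037070579857, 'cx': 279.8983334959289, 'cy': 213.890820446662, 'k1': -0.04938659794204144, 'xyz': array([-0.22116486, -0.70631458,  1.14236521]), 'attitude': array([[ 0.72498506, -0.47670949,  0.49713653],
       [-0.68866093, -0.51422554,  0.51119294],
       [ 0.01194978, -0.71296575, -0.70109703]])}
{'fx': 333.88906031525727, 'fy': 333.88906031525727, 'cx': 274.4605050670368, 'cy': 203.52650939331988, 'k1': -0.04207169824903543, 'hand_eye': array([[-9.57726559e-04, -9.61002700e-01, -2.76537326e-01,
         7.00922409e-02],
       [ 9.99998014e-01, -4.37058154e-04, -1.94444128e-03,
        -3.95925068e-04],
       [ 1.74775042e-03, -2.76538639e-01,  9.61001210e-01,
         3.02576621e-02],
       [ 0.00000000e+00,  0.00000000e+00,  0.00000000e+00,
         1.00000000e+00]])}
top front_pad [288. 206. 302. 217.] 0.4
top carton_1 [230. 162. 260. 199.] 0.95
top carton_1 [255. 208. 268. 215.] 0.7
top carton_1 [199. 160. 222. 200.] 0.66
top carton_1 [262. 161. 294. 200.] 0.6
top lane [164. 154. 331. 221.] 0.69
scene front_pad [294. 212. 333. 250.] 0.85
scene front_pad [298. 269. 308. 297.] 0.56
scene front_pad [236. 226. 267. 249.] 0.37
0.3 [0.28950164 0.58179821 0.40419011] [[-8.95310764e-01  4.45441942e-01 -3.35830603e-04]
 [ 4.45442062e-01  8.95310369e-01 -8.44298555e-04]
 [-7.54133668e-05 -9.05502661e-04 -9.99999587e-01]] [-0.10979948 -0.45672503 -0.06768828] 0.08589596459196497
```

View pics/top0.png

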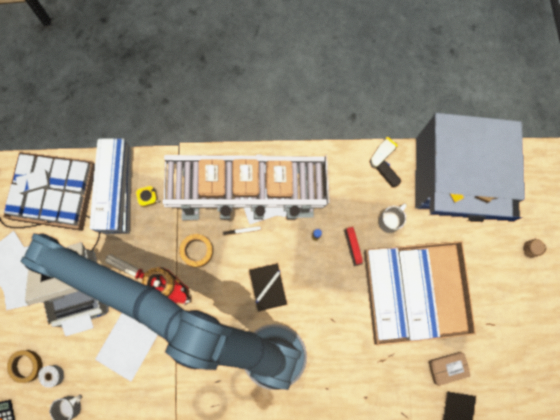

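View pics/scene0.png

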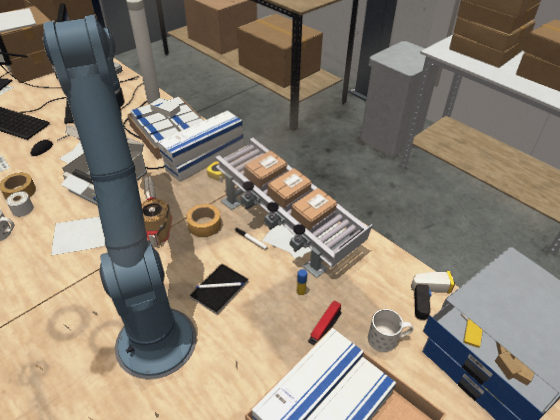

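The top view shows the lane running along world y, with its low end on the right (column 325). The pads are at columns 293, 259 and 226 (row ~211), and the cartons at 280, 246 and 211. Next I zoom in and measure with depth.

```bash
python3 - <<'E'
from h import *
ims={}
for cam,(l,t,r,b) in dict(top=(155,145,340,225),scene=(205,130,385,280)).items():
    s,im,d=grab(cam,cam+'1.png'); np.save(cam+'_d.npy',d)
    ims[cam]=cv2.resize(im[t:b,l:r],None,fx=4,fy=4,interpolation=cv2.INTER_CUBIC)
    cv2.imwrite('pics/'+cam+'z.png',ims[cam][:,:,::-1])
    print(im.shape)
d=np.load('top_d.npy')
for (u,v) in [(226,211),(227,212),(259,211),(293,211),(292,212),(246,162),(211,178),(246,178),(280,178),(170,157),(322,157)]:
    print(u,v,np.round(world('top',u,v,d[v,u]),4))
E
```

```text
(420, 560, 3)
(420, 560, 3)
226 211 [0.4619 0.1446 0.194 ]
227 212 [0.4607 0.1422 0.1837]
259 211 [0.4624 0.0397 0.181 ]
293 211 [ 0.4651 -0.0706  0.157 ]
292 212 [ 0.46   -0.0668  0.1657]
246 162 [0.6308 0.08   0.1703]
211 178 [0.576  0.1945 0.1797]
246 178 [0.5748 0.0804 0.1748]
280 178 [ 0.5767 -0.0312  0.1591]
170 157 [0.6578 0.3349 0.1593]
322 157 [ 0.6628 -0.1792  0.1079]
```

View pics/topz.png

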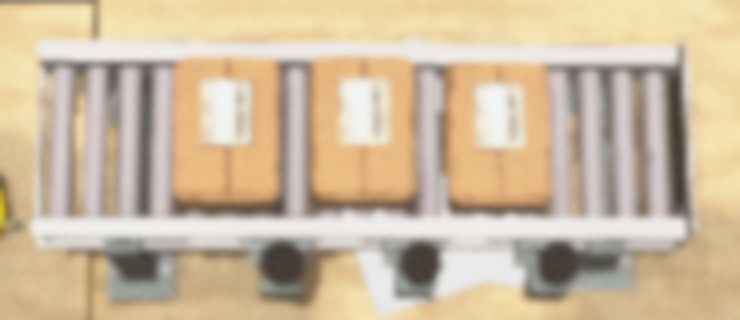

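View pics/scenez.png

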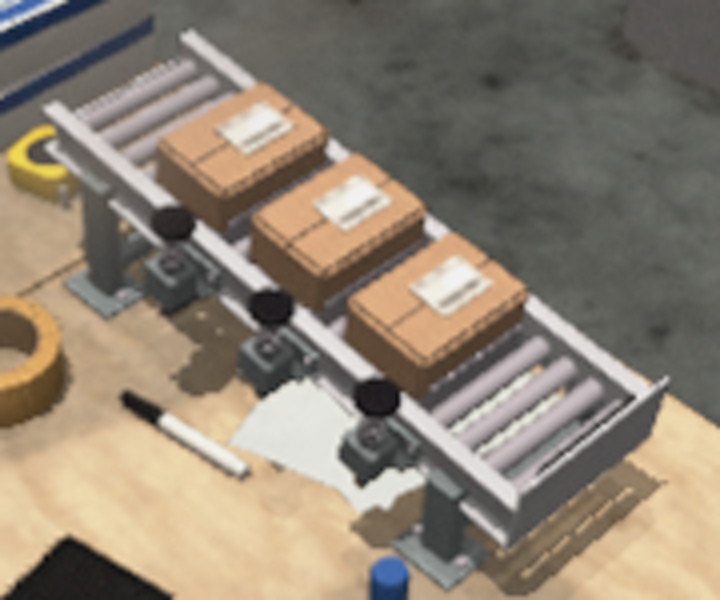

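```bash
python3 - <<'E'
from h import *
from scipy.optimize import least_squares
t=dict(front=((294.5,210.3),(299.25,229.25)),middle=((260,210.5),(272.75,207)),rear=((225.75,210.5),(248.25,185.5)))
ds=np.load('scene_d.npy');dt=np.load('top_d.npy')
for n,(a,b) in t.items():
    r=least_squares(lambda P:np.r_[np.array(proj('top',P)[:2])-a,np.array(proj('scene',P)[:2])-b],[.46,0,.17])
    print(n,np.round(r.x,4),np.round(r.fun,2))
    for c,p,d in(('top',a,dt),('scene',b,ds)):
        u,v=map(round,p); z=np.median(d[v-1:v+2,u-1:u+2]); print('  ',c,np.round(world(c,*p,z),4))
for (u,v) in [(110,185),(110,150),(105,220)]: print(np.round(world('top',u,v,dt[v,u]),3))
E
```

```text
front [ 0.4675 -0.0764  0.1652] [ 0.38 -0.59 -0.6   0.15]
   top [ 0.4653 -0.075   0.1664]
   scene [ 0.4669 -0.0792  0.1684]
middle [0.4672 0.0353 0.1753] [ 0.38 -0.62 -0.66  0.16]
   top [0.4639 0.0365 0.1812]
   scene [0.4657 0.0308 0.1801]
rear [0.4661 0.1446 0.1907] [ 0.34 -0.58 -0.63  0.15]
   top [0.4643 0.1457 0.1904]
   scene [0.4666 0.1421 0.1927]
[0.572 0.542 0.136]
[0.698 0.55  0.132]
[0.453 0.556 0.129]
```

```bash
python3 -m jog '[[[5,-20,30,0],[10,-60,40,0],[20,-100,40,0],[30,-140,40,0],[40,-180,40,0]]]' 255 20
```

```text
time_s: 0.9
eef_pos: [0.3298, 0.4003, 0.445]
tcp_rot: [[-0.895, 0.445, 0.001], [0.445, 0.895, 0.001], [-0.0, 0.001, -1.0]]
force: [0.8, 0.0, 0.1]
opening: 0.0122
```

```bash
python3 -m jog '[[[14,-48,0,6],[28,-95,0,12],[42,-143,0,18],[56,-190,0,24],[68,-237,0,26.4]]]' && python3 -m jog '[[[14,-48,0,0],[28,-95,0,0],[42,-143,0,0],[56,-190,0,0],[68,-237,0,0]]]' && python3 -m jog '[[[0,0,0,0],[0,0,0,0]]]'; python3 - <<'E'
from h import *
s,im,d=grab('wrist','w0.png'); print(s['eef_pos'],s['tcp_rot'],s['force'])
for n,P in dict(front=[.466,-.077,.167],mid=[.466,.034,.178],rear=[.465,.144,.191]).items(): print(n,proj('wrist',np.array(P),s))
R=s['tcp_rot'];print(proj('wrist',s['eef_pos']+R[:,2]*.173,s))
print(find_in('wrist','front_pad'))
E
```

```text
time_s: 1.4
eef_pos: [0.3979, 0.1627, 0.4451]
tcp_rot: [[-1.0, -0.001, 0.001], [-0.001, 1.0, 0.001], [-0.001, 0.001, -1.0]]
force: [0.5, -0.3, -0.4]
opening: -0.0
time_s: 1.9
eef_pos: [0.4657, -0.0742, 0.4453]
tcp_rot: [[-1.0, 0.001, 0.002], [0.001, 1.0, 0.001], [-0.002, 0.001, -1.0]]
force: [0.9, 0.6, -0.2]
opening: -0.0001
time_s: 2.1
eef_pos: [0.4655, -0.0736, 0.4449]
tcp_rot: [[-1.0, 0.005, 0.0], [0.005, 1.0, 0.0], [-0.0, 0.0, -1.0]]
force: [-0.7, -0.7, -0.2]
opening: -0.0001
[ 0.46554236 -0.07356356  0.44488472] [[-9.99986438e-01  5.19798726e-03  3.24266851e-04]
 [ 5.19814111e-03  9.99986377e-01  4.75411094e-04]
 [-3.21791252e-04  4.77090232e-04 -9.99999834e-01]] [-0.67015235 -0.71362764 -0.21955408]
front (np.float64(270.9441911419827), np.float64(203.04691958890245), np.float64(0.2575211601092116))
mid (np.float64(419.8311631930283), np.float64(206.25903812050282), np.float64(0.24667539052907955))
rear (np.float64(574.9201835294277), np.float64(209.0845049201049), np.float64(0.23363370802533087))
(np.float64(275.9951222985103), np.float64(263.5509088469833), np.float64(0.15659601709509696))
[{'rect': [251.8, 183.7, 298.3, 247.5], 'p': 0.86}]
```

View pics/w0.png

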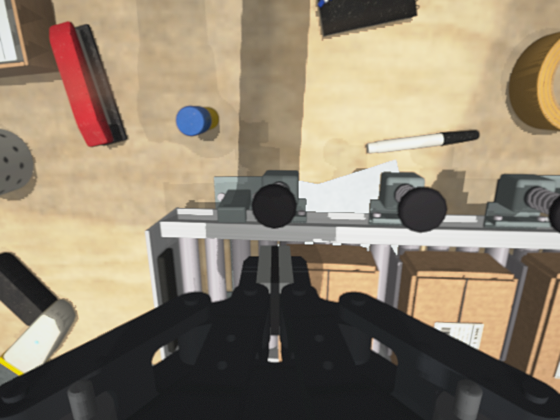

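The wrist view has the front pad at (275, 205), 3 mm from my prediction, and the middle pad at (421, 209). Corrected positions: front pad about (0.467, -0.074), middle about (0.467, 0.035). I'm going down.

```bash
python3 -m jog '[[[0,1,-40,0],[1,2,-80,0],[1,2,-90,0],[1,2,-92,0],[1,2,-92,0]]]'; python3 -m jog '[[[0,0,-3,0],[0,0,-6,0],[0,0,-9,0],[0,0,-12,0],[0,0,-12,0]]]'
```

```text
time_s: 2.7
eef_pos: [0.4672, -0.0694, 0.3536]
tcp_rot: [[-1.0, -0.0, 0.001], [-0.0, 1.0, 0.0], [-0.001, 0.0, -1.0]]
force: [0.8, 0.1, -0.0]
opening: 0.0
time_s: 3.2
eef_pos: [0.467, -0.0699, 0.3409]
tcp_rot: [[-1.0, 0.001, 0.001], [0.001, 1.0, 0.0], [-0.001, 0.0, -1.0]]
force: [0.3, 0.9, 1.6]
opening: -0.0
```

```bash
python3 -m jog '[[[0,0,-4,0],[0,0,-8,0],[0,0,-12,0],[0,0,-16,0],[0,0,-19,0]]]'; python3 -m jog '[[[0,0,-2,0],[0,0,-4,0],[0,0,-4,0]]]'; python3 - <<'E'
from h import *
grab('scene','s2.png');print(observe()['force'])
E
```

```text
time_s: 3.7
eef_pos: [0.4672, -0.069, 0.3218]
tcp_rot: [[-1.0, 0.0, 0.001], [0.0, 1.0, 0.002], [-0.001, 0.002, -1.0]]
force: [0.3, 3.8, 7.3]
opening: 0.0
time_s: 4.0
eef_pos: [0.4674, -0.0689, 0.3189]
tcp_rot: [[-1.0, 0.0, -0.0], [0.0, 1.0, 0.003], [0.0, 0.003, -1.0]]
force: [-2.9, 4.1, 13.1]
opening: 0.0004
[-2.48826136  4.37683027 13.22250461]
```

View pics/s2.png

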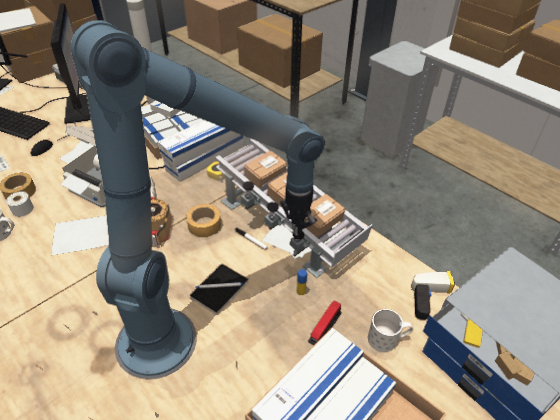

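The force jumped to 13 N, so the pad is on its hard stop. Carton 1 (about (325, 208)) is already rolling, so I hold.

```bash
for i in 1 2 3; do python3 -m jog '[[[0,0,0,0],[0,0,0,0],[0,0,0,0],[0,0,0,0],[0,0,0,0]]]' | grep -E "time|force|eef"; done; python3 - <<'E'
from h import *
for c in ['scene','top']:
    s,im,d=grab(c,c+'3.png')
    l,t,r,b=(205,130,385,280) if c=='scene' else (155,145,340,225)
    cv2.imwrite(f'pics/{c}3z.png',cv2.resize(im[t:b,l:r,::-1],None,fx=4,fy=4))
E
```

```text
time_s: 4.55
eef_pos: [0.4673, -0.0689, 0.3189]
force: [-2.2, 4.2, 12.8]
time_s: 5.05
eef_pos: [0.4673, -0.0689, 0.3189]
force: [-4.2, 3.0, 12.8]
time_s: 5.55
eef_pos: [0.4673, -0.0689, 0.3189]
force: [-2.9, 5.4, 13.2]
```

View pics/scene3z.png

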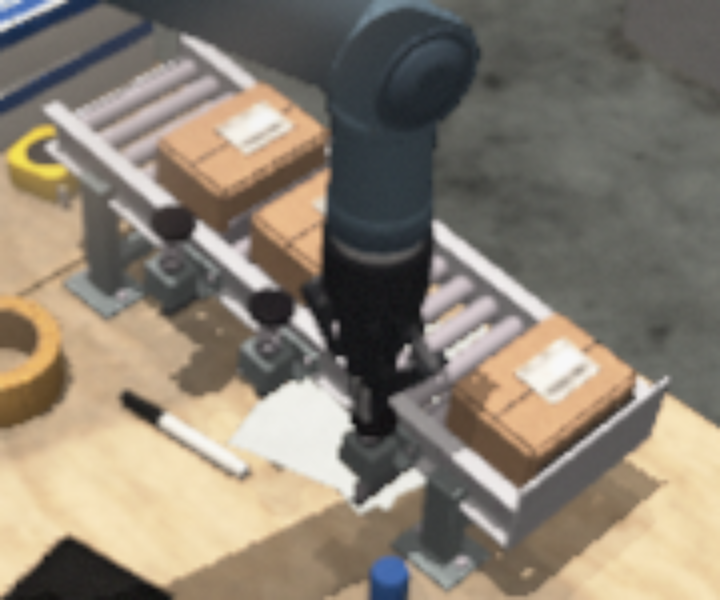

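View pics/top3z.png

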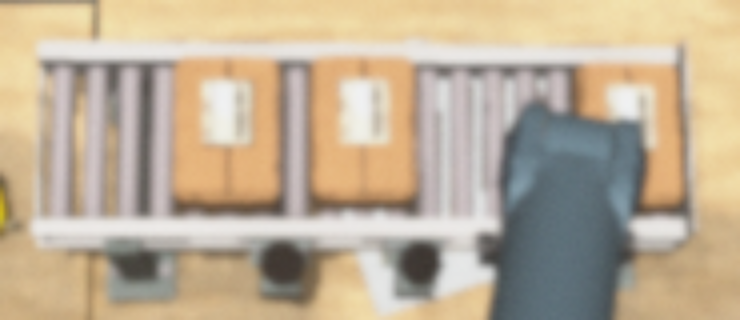

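Carton 1 is against the end bumper, with its far edge at column 685 in the zoomed top view. I release the pad and then check that the blade is up.

```bash
python3 -m jog '[[[0,0,10,0],[0,0,25,0],[0,0,55,0],[0,0,70,0],[0,0,70,0]]]'; python3 -m jog '[[[0,40,0,0],[0,80,0,0],[0,110,0,0],[0,110,0,0],[0,110,0,0]]]'; python3 - <<'E'
from h import *
s,im,d=grab('wrist','w4.png');s,im,d=grab('scene','s4.png');cv2.imwrite('pics/s4z.png',cv2.resize(im[130:280,205:385,::-1],None,fx=4,fy=4))
E
```

```text
time_s: 6.15
eef_pos: [0.4672, -0.0709, 0.389]
tcp_rot: [[-1.0, 0.001, 0.004], [0.001, 1.0, -0.0], [-0.004, -0.0, -1.0]]
force: [0.3, -0.1, 0.8]
opening: 0.0
time_s: 6.65
eef_pos: [0.4659, 0.0402, 0.3859]
tcp_rot: [[-1.0, -0.001, -0.003], [-0.001, 1.0, -0.002], [0.003, -0.002, -1.0]]
force: [-0.1, -0.1, 0.3]
opening: -0.0004
```

View pics/w4.png

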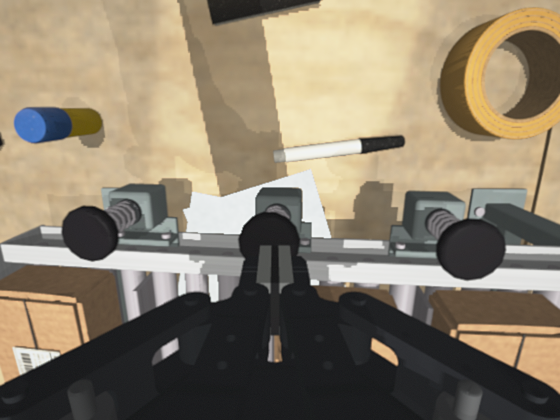

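View pics/s4z.png

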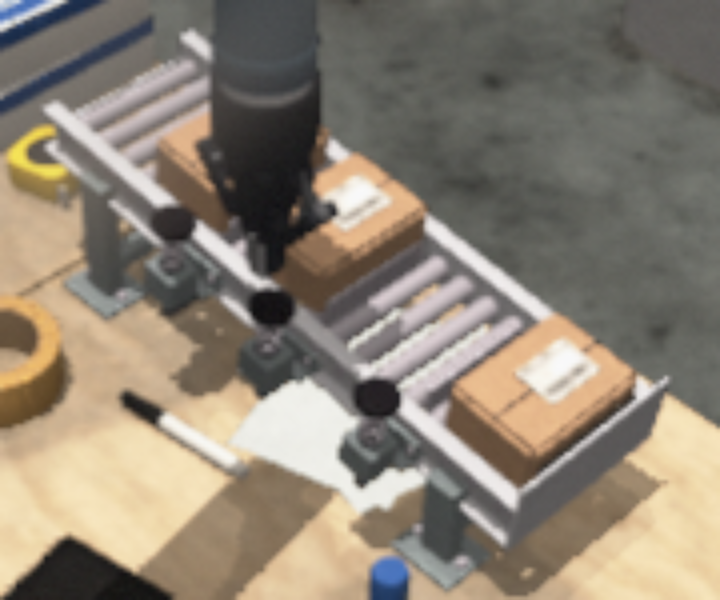

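The front pad is back up at its original spot (377, 397). The middle pad is at (269, 241) in the wrist view, under the fingertips. I press it, which should bottom out at a shift of about -58 mm.

```bash
python3 -m jog '[[[0,0,-20,0],[0,0,-30,0],[0,0,-35,0],[0,0,-38,0],[0,0,-42,0]]]' | grep -E "time|force|eef"; python3 -m jog '[[[0,0,-4,0],[0,0,-8,0],[0,0,-12,0],[0,0,-15,0],[0,0,-16,0]]]'| grep -E "time|force|eef"; python3 -m jog '[[[0,0,0,0],[0,0,0,0]]]'| grep -E "time|force|eef"
```

```text
time_s: 7.25
eef_pos: [0.4665, 0.0393, 0.3458]
force: [-3.2, -0.5, 4.7]
time_s: 7.75
eef_pos: [0.4665, 0.0405, 0.3303]
force: [-6.0, 0.0, 14.2]
time_s: 7.95
eef_pos: [0.4665, 0.0405, 0.3304]
force: [-4.7, 0.3, 10.0]
```

```bash
python3 -m jog '[[[0,0,-1,0],[0,0,-1,0],[0,0,-1,0],[0,0,-1,0],[0,0,-1,0]]]'| grep -E "time|force|eef"; for i in 1 2; do python3 -m jog '[[[0,0,0,0],[0,0,0,0],[0,0,0,0],[0,0,0,0],[0,0,0,0]]]' | grep -E "time|force|eef"; done; python3 - <<'E'
from h import *
s,im,d=grab('scene','s5.png');cv2.imwrite('pics/s5z.png',cv2.resize(im[130:280,205:385,::-1],None,fx=4,fy=4))
s,im,d=grab('top','t5.png');cv2.imwrite('pics/t5z.png',cv2.resize(im[145:225,155:340,::-1],None,fx=4,fy=4))
E
```

```text
time_s: 8.45
eef_pos: [0.4666, 0.0404, 0.3303]
force: [-8.3, -0.4, 15.4]
time_s: 8.95
eef_pos: [0.4666, 0.0404, 0.3303]
force: [-7.8, -0.1, 15.2]
time_s: 9.45
eef_pos: [0.4666, 0.0404, 0.3303]
force: [-7.4, -0.6, 15.4]
```

View pics/s5z.png

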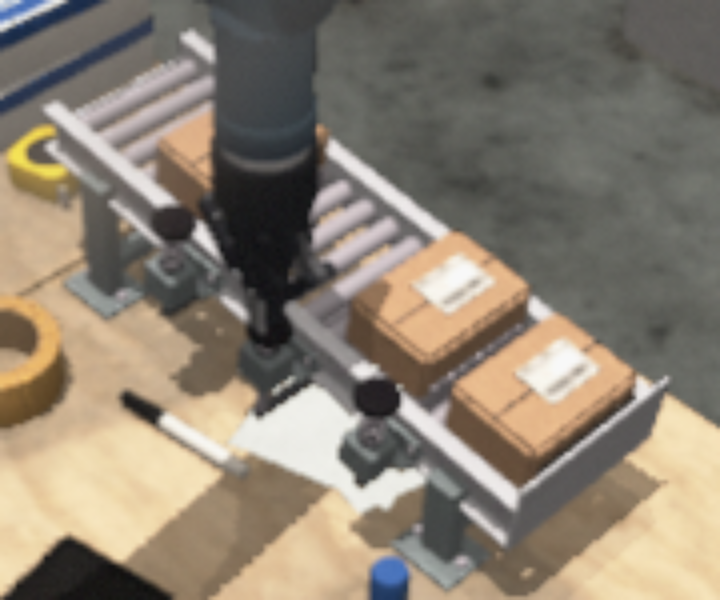

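View pics/t5z.png

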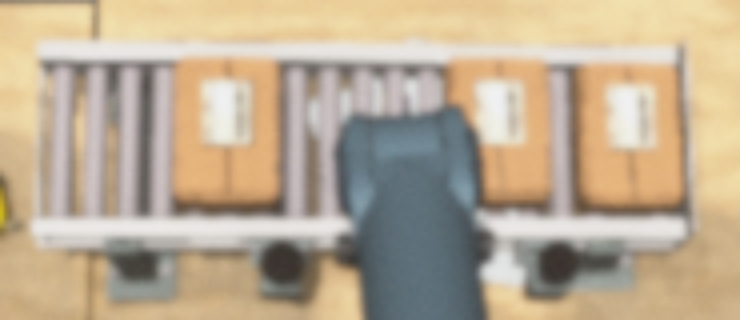

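Carton 2 is caught at the front blade (columns 447-551, where carton 1 started). I release and go to the rear pad.

```bash
python3 -m jog '[[[0,0,10,0],[0,0,25,0],[0,0,55,0],[0,0,71,0],[0,0,71,0]]]' | grep -E "time|force|eef"; python3 -m jog '[[[0,40,0,0],[0,80,0,0],[-1,110,0,0],[-1,110,0,0],[-1,110,0,0]]]' | grep -E "time|force|eef"; python3 - <<'E'
from h import *
s,im,d=grab('wrist','w6.png');s,im,d=grab('scene','s6.png');cv2.imwrite('pics/s6z.png',cv2.resize(im[130:280,205:385,::-1],None,fx=4,fy=4))
E
```

```text
time_s: 10.05
eef_pos: [0.4683, 0.0403, 0.4023]
force: [-0.4, 0.3, -0.5]
time_s: 10.55
eef_pos: [0.4652, 0.1508, 0.3983]
force: [-0.1, -0.3, -0.7]
```

View pics/w6.png

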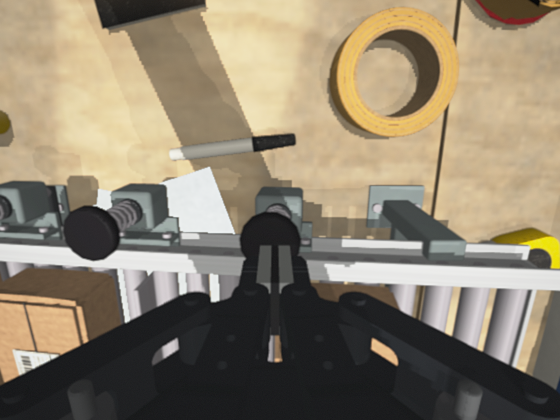

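View pics/s6z.png

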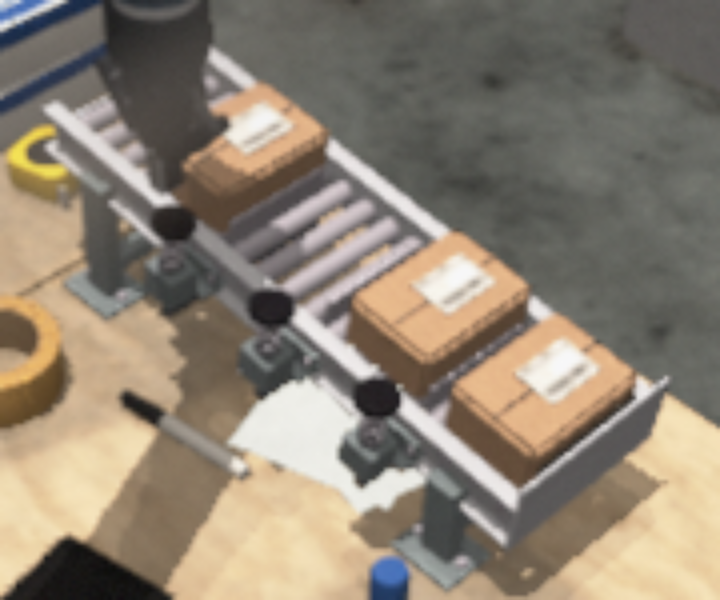

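All pads are up, and the rear pad is at (270, 241) in the wrist view, under the fingertips as before. I repeat the same press.

```bash
python3 -m jog '[[[0,0,-20,0],[0,0,-30,0],[0,0,-35,0],[0,0,-38,0],[0,0,-42,0]]]' | grep -E "time|force|eef"; python3 -m jog '[[[0,0,-4,0],[0,0,-8,0],[0,0,-12,0],[0,0,-15,0],[0,0,-16,0]]]'| grep -E "time|force|eef"; python3 -m jog '[[[0,0,-1,0],[0,0,-1,0]]]'| grep -E "time|force|eef"
```

```text
time_s: 11.15
eef_pos: [0.4655, 0.1492, 0.3579]
force: [-3.8, -3.0, 3.4]
time_s: 11.65
eef_pos: [0.4655, 0.1506, 0.342]
force: [-4.5, -1.2, 11.1]
time_s: 11.85
eef_pos: [0.4656, 0.1505, 0.342]
force: [-6.4, -0.5, 11.7]
```

```bash
for i in 1 2 3; do python3 -m jog '[[[0,0,0,0],[0,0,0,0],[0,0,0,0],[0,0,0,0],[0,0,0,0]]]' | grep -E "time|force|eef"; done; python3 - <<'E'
from h import *
s,im,d=grab('scene','s7.png');cv2.imwrite('pics/s7z.png',cv2.resize(im[130:280,205:385,::-1],None,fx=4,fy=4))
E
```

```text
time_s: 12.35
eef_pos: [0.4656, 0.1505, 0.342]
force: [-6.2, -1.0, 12.0]
time_s: 12.85
eef_pos: [0.4656, 0.1505, 0.342]
force: [-5.6, -2.1, 11.2]
time_s: 13.35
eef_pos: [0.4656, 0.1505, 0.342]
force: [-5.6, -2.7, 11.6]
```

View pics/s7z.png

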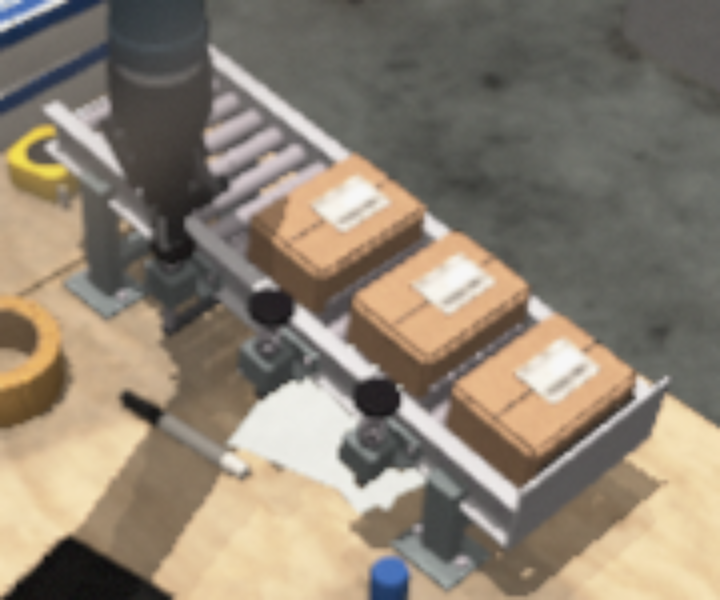

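Carton 3 sits at the middle blade. I release, retreat and check.

```bash
python3 -m jog '[[[0,0,10,0],[0,0,25,0],[0,0,60,0],[0,0,100,0],[0,0,100,0]]]' | grep -E "time|force|eef"; python3 -m jog '[[[-10,40,0,0],[-20,80,0,0],[-30,120,0,0],[-30,120,0,0],[-30,120,0,0]]]' | grep -E "time|force|eef"; python3 - <<'E'
from h import *
s,im,d=grab('scene','s8.png');a=cv2.resize(im[130:280,205:385,::-1],None,fx=3,fy=3)
s,im,d=grab('top','t8.png');b=cv2.resize(im[145:225,155:340,::-1],None,fx=3,fy=3)
c=np.zeros((450+240,555,3),np.uint8);c[:450,:540]=a;c[450:]=b;cv2.imwrite('pics/f8.png',c[:,:])
E
```

```text
time_s: 13.9
eef_pos: [0.4683, 0.1508, 0.4467]
force: [0.4, -0.1, 0.4]
time_s: 14.4
eef_pos: [0.4351, 0.2716, 0.44]
force: [0.1, 0.5, -0.7]
```

```bash
python3 -c "
import cv2;a=cv2.imread('pics/f8.png');cv2.imwrite('pics/f8b.png',cv2.resize(a,None,fx=.86,fy=.86))"
```

```text
(no output)
```

View pics/f8b.png

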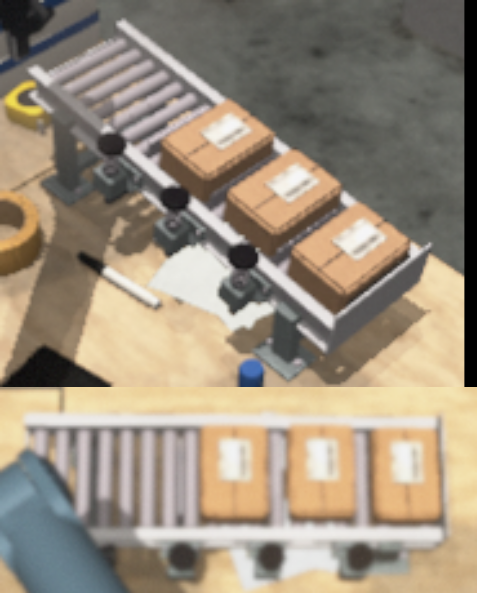

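The pictures show all three cartons one place down and square in the lane, all pads up, and the arm clear.

```bash
python3 -c "
from cell import *
close_job()"
```

```text
the job is handed in; nothing more can be done
```

All three cartons moved one place down the lane, and I handed the job in at about 14.5 s of the 51 s allowed.

- **Presses:** I pressed the front, middle and rear pads one at a time with closed fingertips. Each was held about 1.5 to 2 s at 10–15 N, more than the 6–7 N spring, so I took each pad to be on its hard stop. I released the front and middle pads only after a picture showed the carton in its next place, and checked each was back up before pressing the next. The rear was checked the same way before handing in.
- **Last check:** The final scene and top pictures show carton 1 at the end bumper, carton 2 at the front blade and carton 3 at the middle blade. All three sit flat and square, all three pads are up, and the glue stick, marker and tape roll show no visible shift. The arm was clear with near-zero force.
- **Limits of the checks:** I judged the final carton places by eye from the pictures, not by measuring them in millimetres. During the presses there was a sideways force of up to about 8 N on the fingertips, most likely friction on the sloped pad. It vanished on release. No check failed.

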